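# Put the yellow flavour strip on display and lock it

### The job

Today's flavour is the yellow strip: slide it forward out of its bay in the wooden storage rack until its end sticks well out over the rack's front edge while it still lies flat, take it by that end and lift it off. Lay it face up in the metal display holder, flat between the side lips with its far end at the back stop, let go of it, and then turn the black wing stud a quarter turn clockwise until it snaps home over the strip. Do not drop the strip, and leave the red strip, the tape roll and the shaker where they are.

Things in the scene. Friction and masses are not known exactly. Their poses are not given: they have to be found in the camera images.
- rack: Fixed light-wood rack, 186 (x) x 152 (y) mm; origin at the centre of its underside, x points away from its open front. Two bays, floor 60 mm up, 60 mm wide, centred at y = +36 and -36 mm, one strip in each. Rails at the sides and back (x = 88 mm) stand 1 mm above the strips' faces, so edges cannot be gripped there. Floor board 16 mm thick, ends in front at x = -93 mm; legs 48 mm behind that.
- yellow_strip: Yellow plastic flavour strip, flat plate 170 (x) x 56 (y) x 4 mm, about 80 g, white panel and round patch on its face (z up); origin at the centre of its underside, its balance point. Starts in either bay of the rack, lengthwise front to back, its face 64 mm up. It slides easily on the rack: closed fingertips pressing on its face with 5 to 15 N drag it along.
- red_strip: Red strip of the same size and make, lying in the other bay; stays there.
- holder: Fixed metal holder; origin on the counter, x points away from its open front. Plate top 50 mm up, 10 mm thick, from x = -55 to 61 mm. A strip lies along x between side lips (inner faces at y = +31 and -31 mm, flared, 12 mm high) before a back stop (face at x = 55 mm, 12 mm high); its front 60 mm then hang free ahead of the plate. Column below starts at x = -25 mm, foot (8 mm high) at -47 mm.
- seat (a point): Point on top of the holder's plate, at holder x = -34, y = 0, z = 50 mm: where the strip's origin lies when it is seated with 4 mm to spare before the back stop. Axes as the holder's.
- stud_wing (a point): Centre of the black wing (36 mm long, 12 thick, 30 high), on the stud's vertical axis at holder x = 0, y = -52 mm; 75.5 mm up. x lies along the wing and turns with it. Below the wing: a 20 mm round collar, top 11 mm below this point (keep fingertips above it), and a steel tab 43 mm long on the -x side, 4 mm thick, top 15 mm below this point.
- stud (a joint): Quarter-turn stud: 0 open (tab points to the holder's front, beside the strip's place), grows clockwise seen from above, 1.571 locked (tab points to the holder's +y, 2 to 3 mm over the seated strip). An over-centre spring (at most 0.05 N m) resists at first; past about 1.1 rad, let go, it snaps to 1.571 by itself and stays.
- tape_roll: Roll of tape lying on the counter, 52 mm across, 18 mm high; bystander, loose. Origin under its centre.
- shaker: Small shaker with grey cap, 44 x 44 x 90 mm, standing on the counter; bystander, loose. Origin under its centre.

How it is judged:
By the outcome, as a careful person would: the job done as asked, in the order asked, and still so for the second after the job is handed in, with the robot touching nothing.
It also fails if it takes over 64 s, if anything falls off the work surface, if the arm or the gripper's body presses on something with over 40 N, if the wrist force passes 120 N, or if a joint passes its speed limit or range.

### The arm

A 7-joint arm with a two-finger parallel gripper is mounted at the origin on a cart in front of the work surface, level with it; the furniture and walls round the work are solid. World frame = base frame: x ahead of the robot, y to its left, z up, the work surface at z = 0. Lengths are in mm, angles in rad, forces in N, time in s.
With the tool pointing down it reaches from about 400 to 875 mm from the base axis. Payload 4.4 kg.
Tool frame: the origin (TCP) lies midway between the tips of the shut fingers; the grasp point (between the pads) lies 19 mm behind it; z points along the fingers, y is the line along which they close (so a half turn about z gives the same grasp; the last joint's range is limited). The gripper opens to 85 mm and grips with 20 to 120 N. Pads are 22 mm wide; open, the fingers measure 114 mm over their backs; the gripper's body (76 mm by 85 mm) begins 54 mm behind the grasp point. The pads swing forward as they close: fully open they stand 13 mm farther back than shut.
Start: joints at [1.045, 0.628, 0.038, 1.517, -0.027, 0.996, -0.02], TCP at [288.479, -582.493, 209.113] pointing down, gripper open.
Joint ranges: [-3.06, 3.06], [-0.37, 2.12], [-1.25, 1.32], [0.18, 2.47], [-1.1, 4.24], [0.23, 1.98], [-2.94, 2.94]. Speed limits (rad/s): [2.57, 2.57, 3.14, 3.14, 3.14, 3.14, 3.14].

### API

Orientations are given as [roll, pitch, yaw] about the fixed x, y, z axes, in that order (R = Rz(yaw) Ry(pitch) Rx(roll)).
In Python, from cell import readout, optics, order gives the robot as it stands.
- The arm moves only by the shell command python3 -m jog 'ROWS'. ROWS is a JSON object of lists of equal length, an entry for each row: "claw": the opening, from 0 (shut) to 1 (fully open); "xyz": the shift along the tool's x, y, z each as a share of 0.1 m, from -1 to 1, a list of three; "twist": the turn, a rotation vector about the tool's x, y, z each as a share of 180 degrees, from -1 to 1, a list of three. A call has 1 to 12 rows; each row shifts and turns the commanded pose from where the row before left it, along the tool's axes as they then stand; what a row does not reach is not made up. A row lasts 1/8 s, in which the tool goes at most 62.5 mm and 10.7 degrees, less where a joint would pass 70% of its speed; a pose out of reach is approached as far as the arm can. A call with a number of a shift or a turn outside -1 to 1 is refused whole. A call with a gripper value outside its range is refused whole. The fingers move at their own pace and stop on an object; the grip force is fixed at half the most. Time passes only in rows, so rows that do not move let the fingers close. It gives the time, the measured TCP pose, the force, the opening and the grip force at its end, in the units of the state.
- readout.read_state(): the state, without advancing time (a new reading comes with each control period).
- optics.get_image(name): name is "side" or "top" or "wrist"; returns a dict with "color" (400x640x3 uint8, red, green, blue), "fovy" (degrees; the focal length in pixels is half the picture's height over the tangent of half this angle, whatever the lens; pixels are square), "cx", "cy" (the principal point, pixels), "k1" (the pictures are not rectified: a ray, as slopes to the right and down, at radius r is drawn at 1 + k1 r^2 times it, then the intrinsics apply), "view" (4x4, takes a point from world to camera coordinates). Camera axes: x right, y up, looking along -z (the intrinsics and any distortion apply to the point x, -y, -z); pixel columns grow to the right and rows downward; lengths in mm; the calibration is good to about 2 mm. A picture is of the moment at which its call begins. There is no depth.
- order.finish_job(): hands the job in; it is judged then, once.
Trained networks look in the newest picture that a camera, given by its name, has taken for a name from the list of things; names that differ only in an ending like _2 or _b are one class to them, and where a whole thing is asked for, a point or a joint stands for the part that bears it (a point fixed in the world has none). Each returns a list of dicts, best first, with "score" (0 to 1); they miss things now and then, are a little off and sometimes report something else, mostly with a low value. They report only what shows in the picture. A call takes as long as a camera call.
- optics.boxes_of(camera, label): "rect" ([left, top, width, height] in pixels, round what is visible of it).
The state is a dict: "clock": time; "qpos": joint angles; "qd": joint speeds; "tau": joint torques, N m; "eef_pos": TCP position; "tool_rot": TCP orientation; "force": force on the tool from outside, world axes, zero at the start; "torque": the same for the moment, N m; "width": finger opening in mm; "gripper_force": force on a finger pad.
Only numpy, scipy, OpenCV 4.12 (cv2) and the standard library are available. Lean on these libraries where they do the work, as an engineer would, in place of code of your own. Each camera call takes 0.05 s, during which the arm holds its last target. There are 200 camera calls.

## Working session

There is one attempt and no reset: what is moved stays moved. The work goes in short steps, Python scripts to look and compute and a shell command to move; the robot and the scene stay as the last step left them, time stands still between calls to the robot, and variables do not carry over. Pictures are saved under pics/ and viewed, at most 10 in all, crops included, and the job is handed in when it is done.

```bash
mkdir -p pics; cat > h.py <<'E'
import numpy as np, cv2
from cell import readout, optics, order
def cam(n,save=None):
    im=optics.get_image(n)
    if save: cv2.imwrite('pics/'+save,im['color'][:,:,::-1])
    return im
def project(im,P):
    P=np.atleast_2d(P); c=(np.c_[P,np.ones(len(P))]@np.array(im['view']).T)[:,:3]
    s=np.c_[c[:,0]/-c[:,2],-c[:,1]/-c[:,2]]; r2=(s**2).sum(1,keepdims=True)
    f=200/np.tan(np.radians(im['fovy'])/2)
    return s*(1+im['k1']*r2)*f+[im['cx'],im['cy']]
def unproj(im,uv,z):
    f=200/np.tan(np.radians(im['fovy'])/2)
    d=(np.atleast_2d(uv)-[im['cx'],im['cy']])/f; s=d.copy()
    for _ in range(30): s=d/(1+im['k1']*(s**2).sum(1,keepdims=True))
    V=np.array(im['view']); R=V[:3,:3]; o=-R.T@V[:3,3]
    D=np.c_[s[:,0],-s[:,1],-np.ones(len(s))]@R
    return o+D*((z-o[2])/D[:,2])[:,None]
E
python3 - <<'E'
from h import *
for n in ['top','side','wrist']:
    im=cam(n,n+'0.png'); V=np.array(im['view']); print(n,im['fovy'],im['k1'],(-V[:3,:3].T@V[:3,3]).round())
    for l in ['rack','yellow_strip','red_strip','holder','stud_wing','tape_roll','shaker']:
        print(l,[(np.round(b['rect']).tolist(),round(b['score'],2)) for b in optics.boxes_of(n,l)[:2]])
s=readout.read_state(); print(s['clock'],s['eef_pos'],s['tool_rot'],s['width'],s['force'])
E
```

```text
top 42.592482361730966 0.02215057898068621 [ 390.    4. 1193.]
rack [([363.0, 165.0, 75.0, 89.0], 0.96), ([248.0, 211.0, 7.0, 27.0], 0.25)]
yellow_strip [([371.0, 169.0, 33.0, 74.0], 0.64)]
red_strip [([209.0, 185.0, 58.0, 61.0], 0.38)]
holder [([208.0, 185.0, 59.0, 61.0], 0.62)]
stud_wing [([247.0, 212.0, 11.0, 29.0], 0.66), ([404.0, 177.0, 32.0, 76.0], 0.26)]
tape_roll [([303.0, 212.0, 26.0, 23.0], 0.6)]
shaker [([310.0, 150.0, 18.0, 22.0], 0.67)]
side 47.020223851478164 0.03626994211439227 [201. 838. 443.]
rack [([320.0, 165.0, 89.0, 47.0], 0.77)]
yellow_strip [([327.0, 173.0, 68.0, 18.0], 0.75)]
red_strip [([340.0, 167.0, 66.0, 19.0], 0.67), ([328.0, 176.0, 65.0, 15.0], 0.36)]
holder []
stud_wing [([312.0, 215.0, 23.0, 27.0], 0.53), ([319.0, 167.0, 92.0, 46.0], 0.51)]
tape_roll [([327.0, 223.0, 30.0, 18.0], 0.89)]
shaker [([280.0, 187.0, 19.0, 40.0], 0.73)]
wrist 68.0067627933678 -0.0175658400229554 [ 348. -553.  373.]
rack []
yellow_strip []
red_strip []
holder []
stud_wing []
tape_roll []
shaker []
1.2 [ 288.45203152 -582.51817623  209.13418943] [3.14152447e+00 3.74857846e-06 4.59743080e-01] 85.62866502828972 [0.91941304 0.43040381 0.308939  ]
```

View pics/top0.png

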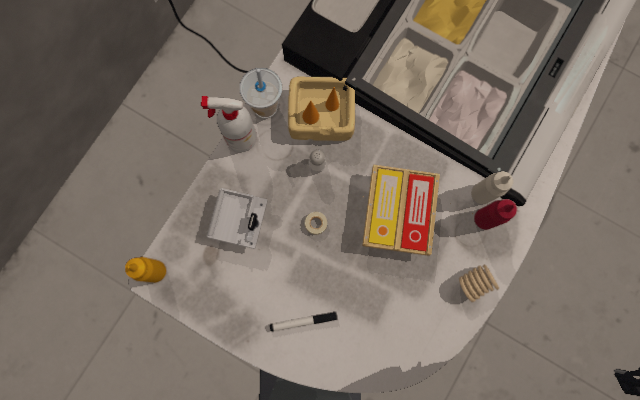

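View pics/side0.png

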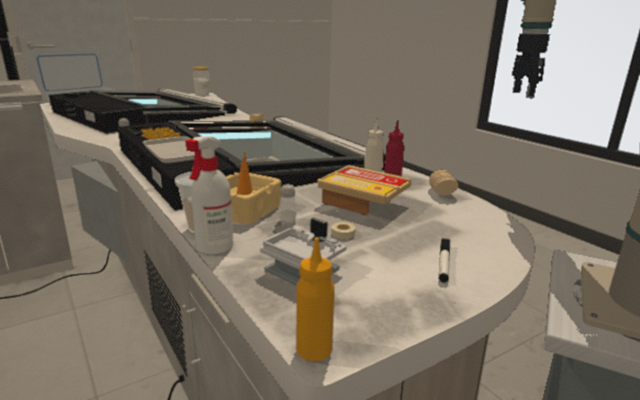

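```bash
python3 - <<'E'
from h import *
im=cam('top'); c=im['color'][:,:,::-1]
a=cv2.resize(c[155:265,195:275],None,fx=5,fy=5,interpolation=cv2.INTER_CUBIC)
b=cv2.resize(c[155:265,360:440],None,fx=5,fy=5,interpolation=cv2.INTER_CUBIC)[:,:400]
o=np.clip(np.hstack([a,b]).astype(float)*1.3,0,255).astype(np.uint8); cv2.imwrite('pics/crop1.png',o)
hsv=cv2.cvtColor(c,cv2.COLOR_BGR2HSV)
for n,lo,hi in [('y',(22,150,90),(32,255,255)),('r',(0,180,80),(8,255,255))]:
    m=np.zeros((400,640),np.uint8); m[160:260,355:445]=cv2.inRange(hsv,lo,hi)[160:260,355:445]
    p=np.argwhere(m)[:,::-1].astype(np.float32); r=cv2.minAreaRect(p); bx=cv2.boxPoints(r)
    w=unproj(im,bx,64); print(n,r,w[:,:2].round(1).tolist(),w.mean(0).round(1))
for n,uv,z in [('tape',(316,223),18),('shaker',(317,158),90),('holder',(238,215),50),('wing',(252.5,222),90)]:
    print(n,unproj(im,uv,z).round(1))
E
```

```text
y ((385.26544189453125, 206.8428955078125), (25.196748733520508, 74.76058197021484), 7.253194808959961) [[511.9, -120.3], [681.0, -141.2], [674.9, -197.8], [506.1, -175.5]] [ 593.5 -158.7   64. ]
r ((417.3871765136719, 211.98709106445312), (25.519594192504883, 74.94075012207031), 6.519801616668701) [[501.5, -191.8], [670.7, -212.4], [665.3, -269.7], [496.4, -247.6]] [ 583.5 -230.4   64. ]
tape [[559.   -4.8  18. ]]
shaker [[694.5  -3.4  90. ]]
holder [[568.6 171.5  50. ]]
wing [[547.7 133.5  90. ]]
```

View pics/crop1.png

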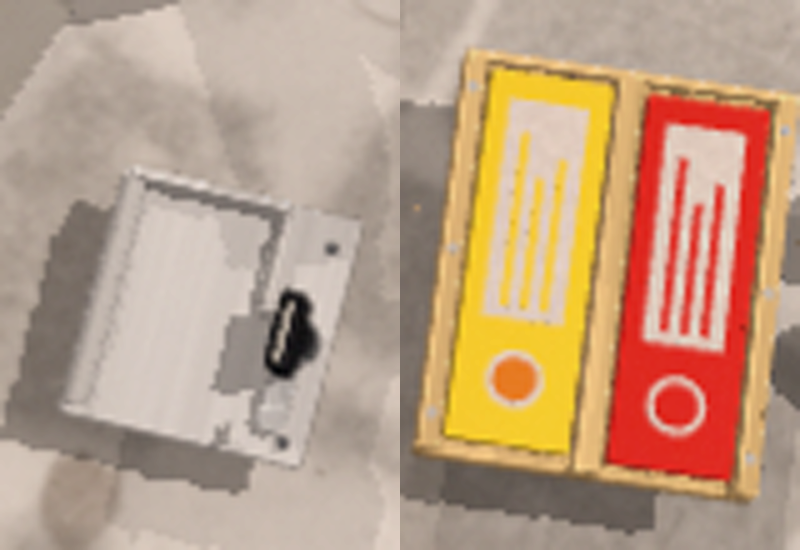

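```bash
cat >> h.py <<'E'
from scipy.spatial.transform import Rotation as Ro
def delta(p,yaw):
    s=readout.read_state(); R=Ro.from_euler('xyz',s['tool_rot'])
    d=R.inv().apply(np.array(p)-s['eef_pos'])/100; w=(R.inv()*Ro.from_euler('xyz',[np.pi,0,yaw])).as_rotvec()/np.pi
    print('t',s['clock'],'pos',np.round(s['eef_pos'],1),'rot',np.round(s['tool_rot'],3),'q',np.round(s['qpos'],2)); print('xyz',d.round(3),'twist',w.round(4),'F',np.round(s['force'],1))
E
python3 -m jog '{"claw":[0,0,0,0,0,0,0,0,0,0,0,0],"xyz":[[0,0,-0.05],[0,0,-0.05],[0,0,-0.05],[0,0,-0.05],[0,0,0],[0,0,0],[0,0,0],[0,0,0],[0,0,0],[0,0,0],[0,0,0],[0,0,0]],"twist":[[0,0,-0.058],[0,0,-0.058],[0,0,-0.058],[0,0,-0.058],[0,0,-0.058],[0,0,-0.058],[0,0,-0.058],[0,0,-0.058],[0,0,-0.058],[0,0,-0.058],[0,0,-0.058],[0,0,-0.058]]}'
python3 -c "
from h import *
delta([520,-150,230],np.pi-0.126)"
```

```text
clock: 2.75
eef_pos: [288.3, -582.6, 229.1]
tool_rot: [-3.141, -0.0, 2.652]
force: [0.0, 1.0, 0.2]
width: 0.1
gripper_force: 0.0
t 2.75 pos [ 288.3 -582.6  229.1] rot [-3.141 -0.     2.652] q [ 1.38  0.66 -0.55  1.48  0.37  1.1   1.84]
xyz [-0.011  4.908 -0.01 ] twist [-1.000e-04 -0.000e+00 -1.157e-01] F [0.  1.  0.2]
```

```bash
python3 -m jog '{"claw":[0,0,0,0,0,0,0,0,0,0,0,0],"xyz":[[0,0.5,0],[0,0.5,0],[0,0.5,0],[0,0.5,0],[0,0.5,0],[0,0.5,0],[0,0.5,0],[0,0.5,0],[0,0.5,0],[0,0.4,0],[0,0,0],[0,0,0]],"twist":[[0,0,0],[0,0,0],[0,0,0],[0,0,0],[0,0,0],[0,0,0],[0,0,0],[0,0,0],[0,0,0],[0,0,0],[0,0,-0.058],[0,0,-0.058]]}'
python3 - <<'E'
from h import *
yaw=-0.126; r=np.array([np.cos(yaw),np.sin(yaw)]); c=np.array([593.5,-158.7])
delta([*(c+20*r),110],np.pi+yaw)
im=cam('wrist','w1.png'); print(optics.boxes_of('wrist','yellow_strip')[:2])
V=np.array(im['view']); print((-V[:3,:3].T@V[:3,3]).round(), -V[2,:3])
E
```

```text
clock: 4.25
eef_pos: [521.7, -150.6, 229.3]
tool_rot: [-3.141, 0.0, 3.018]
force: [-0.2, -0.2, -0.4]
width: -0.0
gripper_force: 0.0
t 4.25 pos [ 521.7 -150.6  229.3] rot [-3.141  0.     3.018] q [ 0.69  0.53 -0.69  1.78  0.4   0.98  1.28]
xyz [-0.922  0.008  1.193] twist [-0.0001  0.0001  0.0009] F [-0.2 -0.2 -0.4]
[{'rect': [564.7, 137.9, 38.3, 56.8], 'score': 0.2}]
[ 452. -143.  393.] [ 0.26775196 -0.03365314 -0.96289997]
```

View pics/w1.png

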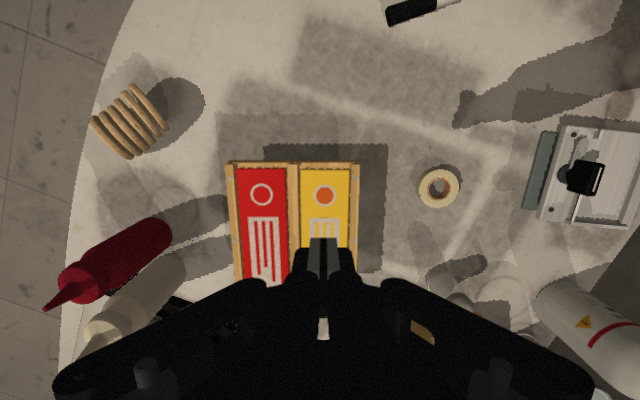

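The wrist view shows the yellow strip's front edge near row 168, columns 300–350, in line with the fingers; the holder with black wing stud is at about (585,178), the tape roll at (438,188).

```bash
python3 - <<'E'
from h import *
im=cam('wrist'); c=im['color'][:,:,::-1]; hsv=cv2.cvtColor(c,cv2.COLOR_BGR2HSV)
m=cv2.inRange(hsv,(22,150,90),(32,255,255)); m[:, :290]=0; m[:,360:]=0; m[245:]=0
rows=[(r,np.flatnonzero(m[r]).min(),np.flatnonzero(m[r]).max()+1) for r in range(400) if m[r].sum()>255*15]
print(rows[0],rows[-1])
for i in (3,20,40,60):
    r,a,b=rows[i]; print(r,unproj(im,[[a,r+.5],[b,r+.5]],64).round(1).tolist())
print('front',unproj(im,[[325,rows[0][0]]],64))
print('tcp proj',project(im,readout.read_state()['eef_pos']))
E
```

```text
(171, np.int64(302), np.int64(348)) (231, np.int64(303), np.int64(348))
174 [[508.4, -174.3, 64.0], [515.3, -122.0, 64.0]]
191 [[527.9, -177.2, 64.0], [534.8, -124.1, 64.0]]
211 [[551.5, -180.8, 64.0], [558.6, -126.6, 64.0]]Traceback (most recent call last):
  File "<stdin>", line 7, in <module>
IndexError: list index out of range
```

```bash
python3 -m jog '{"claw":[0,0,0,0,0],"xyz":[[-0.46,0,0.3],[-0.46,0,0.3],[0,0,0.4],[0,0,0.4],[0,0,0]],"twist":[[0,0,0],[0,0,0],[0,0,0],[0,0,0],[0,0,0]]}'
```

```text
clock: 5.03
eef_pos: [609.8, -163.5, 86.2]
tool_rot: [-3.141, -0.007, 3.008]
force: [0.4, -0.0, 1.2]
width: 0.0
gripper_force: 0.0
```

```bash
python3 -m jog '{"claw":[0,0,0,0],"xyz":[[0,0.02,0.15],[0,0,0.03],[0,0,0.02],[0,0,0]],"twist":[[0,0,0],[0,0,0],[0,0,0],[0,0,0]]}'
```

```text
clock: 5.52
eef_pos: [613.2, -161.6, 69.8]
tool_rot: [-3.141, 0.001, 3.01]
force: [-0.1, -0.6, -0.6]
width: 0.3
gripper_force: 0.0
```

```bash
python3 -m jog '{"claw":[0,0,0,0],"xyz":[[0,0,0.05],[0,0,0.02],[0,0,0.01],[0,0,0]],"twist":[[0,0,0],[0,0,0],[0,0,0],[0,0,0]]}'
```

```text
clock: 6.02
eef_pos: [612.8, -161.3, 61.0]
tool_rot: [3.142, -0.0, 3.011]
force: [-0.4, -0.9, 0.2]
width: -0.0
gripper_force: 0.0
```

```bash
python3 -m jog '{"claw":[0,0,0,0],"xyz":[[0,0,0.01],[0,0,0.01],[0,0,0],[0,0,0]],"twist":[[0,0,0],[0,0,0],[0,0,0],[0,0,0]]}'
```

```text
clock: 6.52
eef_pos: [612.9, -161.4, 59.1]
tool_rot: [3.142, 0.0, 3.011]
force: [0.1, 0.9, -0.7]
width: -0.0
gripper_force: 0.0
```

```bash
python3 -m jog '{"claw":[0,0,0],"xyz":[[0,0,0.01],[0,0,0],[0,0,0]],"twist":[[0,0,0],[0,0,0],[0,0,0]]}'; python3 - <<'E'
from h import *
a=cam('side')['color'][130:250,270:430,::-1]; b=cam('wrist')['color'][100:300,220:420,::-1]
cv2.imwrite('pics/c2.png',np.hstack([cv2.resize(a,(480,360)),cv2.resize(b,(360,360))[:,:320]]))
E
```

```text
clock: 6.9
eef_pos: [612.8, -161.4, 58.1]
tool_rot: [3.142, -0.0, 3.011]
force: [0.3, 0.4, -0.7]
width: 0.1
gripper_force: 0.0
```

View pics/c2.png

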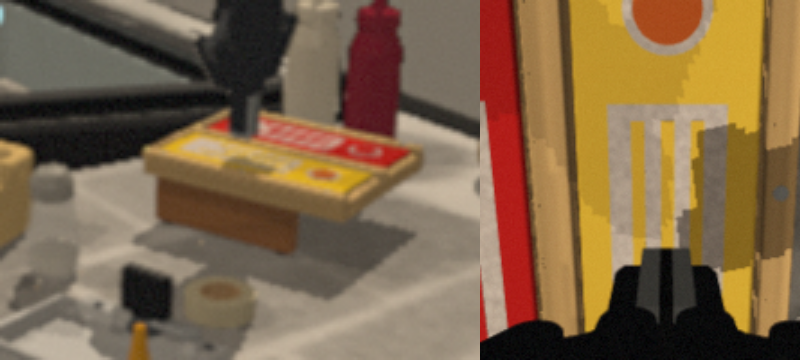

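```bash
python3 - <<'E'
from h import *
s=readout.read_state(); p=np.array(s['eef_pos']); im=cam('side'); w=cam('wrist'); t=cam('top')
for z in (58,64,75,85,95): print(z,project(im,[p[0],p[1],z]).round(1),project(w,[p[0],p[1],z]).round(1),project(t,[p[0],p[1],z]).round(1))
print(s['eef_pos'],s['tool_rot'],s['qpos'])
E
```

```text
58 [[350.  182.7]] [[324.6 240.9]] [[386.1 198.4]]
64 [[350.1 180.4]] [[324.6 245. ]] [[386.5 197.9]]
75 [[350.3 176.2]] [[324.8 253.3]] [[387.2 196.9]]
85 [[350.5 172.4]] [[324.9 261.9]] [[387.9 196.1]]
95 [[350.7 168.5]] [[325.  271.7]] [[388.6 195.2]]
[ 612.86881844 -161.39116195   58.14579677] [3.14157372e+00 8.83246376e-05 3.01076633e+00] [ 0.5318583   0.84719286 -0.54576855  1.67528486  0.58163785  0.78670965
  1.1548631 ]
```

```bash
for i in 1 2; do python3 -m jog '{"claw":[0,0,0],"xyz":[[0,0,0.02],[0,0,0],[0,0,0]],"twist":[[0,0,0],[0,0,0],[0,0,0]]}' | grep -E "eef|force"; done; python3 - <<'E'
from h import *
im=cam('side'); a=im['color'][150:220,310:420,::-1]
yaw=-.127; R=np.array([[np.cos(yaw),-np.sin(yaw)],[np.sin(yaw),np.cos(yaw)]])
for z in (58,64): print(z,[project(im,[*(R@[x,y]+[593.5,-158.7]),z])[0].round(1).tolist() for x,y in ((85,28),(-85,28),(-85,-28),(85,-28))])
cv2.imwrite('pics/c3.png',cv2.resize(a,None,fx=7,fy=7,interpolation=cv2.INTER_CUBIC))
E
```

```text
eef_pos: [612.8, -161.4, 56.1]
force: [0.2, 0.1, 0.2]
gripper_force: 0.0
eef_pos: [612.8, -161.4, 54.1]
force: [0.0, 0.2, 0.2]
gripper_force: 0.0
58 [[321.8, 180.4], [382.7, 195.2], [393.4, 188.5], [333.8, 174.7]]
64 [[321.9, 178.1], [382.9, 192.8], [393.6, 186.2], [333.9, 172.5]]
```

View pics/c3.png

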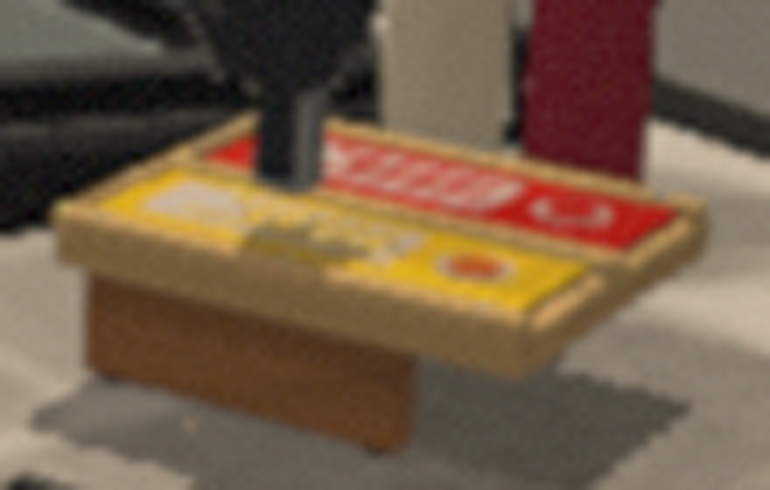

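```bash
for i in 1 2 3; do python3 -m jog '{"claw":[0,0,0],"xyz":[[0,0,0.02],[0,0,0],[0,0,0]],"twist":[[0,0,0],[0,0,0],[0,0,0]]}' | grep -E "eef|force:"; done
```

```text
eef_pos: [612.8, -161.4, 52.1]
force: [0.3, -0.3, -0.6]
gripper_force: 0.0
eef_pos: [612.8, -161.4, 50.1]
force: [-0.4, -0.1, -0.1]
gripper_force: 0.0
eef_pos: [612.8, -161.4, 48.1]
force: [-0.8, 0.7, 0.3]
gripper_force: 0.0
```

```bash
for i in 1 2 3; do python3 -m jog '{"claw":[0,0],"xyz":[[0,0,0.01],[0,0,0]],"twist":[[0,0,0],[0,0,0]]}' | grep -E "eef|force:"; done
```

```text
eef_pos: [612.8, -161.4, 47.0]
force: [-0.5, 0.3, -0.2]
gripper_force: 0.0
eef_pos: [612.8, -161.4, 46.0]
force: [-0.4, 0.1, 1.0]
gripper_force: 0.0
eef_pos: [612.8, -161.4, 45.0]
force: [0.8, -0.1, 0.8]
gripper_force: 0.0
```

```bash
for i in 1 2 3; do python3 -m jog '{"claw":[0,0],"xyz":[[0,0,0.01],[0,0,0]],"twist":[[0,0,0],[0,0,0]]}' | grep -E "eef|force:"; done; python3 - <<'E'
from h import *
im=cam('side'); a=im['color'][150:220,310:420,::-1]; b=cam('wrist')['color'][200:300,260:390,::-1]
cv2.imwrite('pics/c4.png',np.hstack([cv2.resize(a,(440,280),interpolation=cv2.INTER_CUBIC),cv2.resize(b,(364,280))[:,:360]]))
print(np.round(readout.read_state()['tau'],1))
E
```

```text
eef_pos: [612.8, -161.4, 44.0]
force: [-0.4, 0.3, -0.0]
gripper_force: 0.0
eef_pos: [612.8, -161.4, 43.1]
force: [0.5, 0.6, 0.7]
gripper_force: 0.0
eef_pos: [612.8, -161.3, 42.1]
force: [-0.2, -0.0, -0.1]
gripper_force: 0.0
[  0.  -59.2  -8.1 -13.1   0.    0.   -0. ]
```

View pics/c4.png

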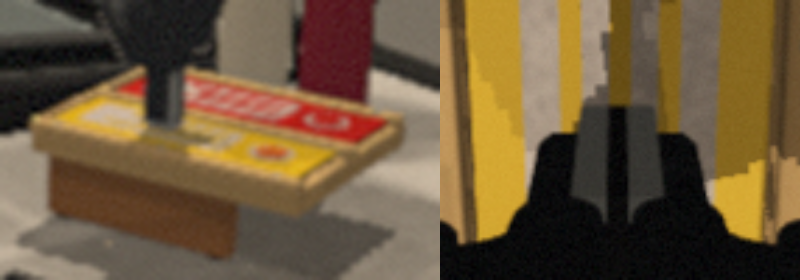

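```bash
for i in 1 2 3; do python3 -m jog '{"claw":[0,0],"xyz":[[0,0,0.01],[0,0,0]],"twist":[[0,0,0],[0,0,0]]}' | grep -E "eef|force:"; done
```

```text
eef_pos: [613.2, -161.4, 41.9]
force: [-1.1, -0.3, 5.1]
gripper_force: 2.5
eef_pos: [613.8, -161.4, 41.9]
force: [-2.7, -0.5, 10.4]
gripper_force: 5.2
eef_pos: [614.3, -161.4, 41.9]
force: [-2.9, 0.3, 15.9]
gripper_force: 7.9
```

```bash
python3 -m jog '{"claw":[0,0,0,0,0],"xyz":[[0,0,-0.008],[0.05,0,0],[0.08,0,0],[0.08,0,0],[0,0,0]],"twist":[[0,0,0],[0,0,0],[0,0,0],[0,0,0],[0,0,0]]}'; python3 - <<'E'
from h import *
im=cam('top','t2.png'); hsv=cv2.cvtColor(im['color'][:,:,::-1],cv2.COLOR_BGR2HSV)
m=cv2.inRange(hsv,(22,150,90),(32,255,255))[200:300,355:410]; p=np.argwhere(m>0); print('bottom row',p[:,0].max()+200)
r=p[:,0].max()+200; print(unproj(im,[[380,r+1]],64).round(1))
E
```

```text
clock: 12.05
eef_pos: [593.6, -158.5, 41.9]
tool_rot: [-3.142, 0.004, 3.011]
force: [-0.7, 0.2, 10.7]
width: 0.1
gripper_force: 5.3
bottom row 254
[[ 484.6 -146.7   64. ]]
```

```bash
python3 -m jog '{"claw":[0,0,0,0,0,0,0],"xyz":[[0.08,0,0],[0.1,0,0],[0.1,0,0],[0.1,0,0],[0.1,0,0],[0.03,0,0],[0,0,0]],"twist":[[0,0,0],[0,0,0],[0,0,0],[0,0,0],[0,0,0],[0,0,0],[0,0,0]]}'; python3 - <<'E'
from h import *
im=cam('top','t3.png'); hsv=cv2.cvtColor(im['color'][:,:,::-1],cv2.COLOR_BGR2HSV)
m=cv2.inRange(hsv,(22,150,90),(32,255,255))[200:300,355:410]; p=np.argwhere(m>0); print('bottom row',p[:,0].max()+200)
q=p[(p[:,0]+200>=262)]; bx=cv2.minAreaRect((q[:,::-1]+[355.5,200.5]).astype(np.float32)); print(bx, unproj(im,cv2.boxPoints(bx),64).round(1).tolist())
E
```

```text
clock: 12.98
eef_pos: [543.9, -152.0, 41.9]
tool_rot: [-3.141, 0.005, 3.011]
force: [-1.0, -0.5, 10.9]
width: 0.1
gripper_force: 5.6
bottom row 276
((377.5, 269.5), (14.0, 26.0), 90.0) [[467.4, -112.6, 64.0], [468.7, -169.7, 64.0], [438.2, -169.5, 64.0], [437.0, -112.7, 64.0]]
```

```bash
python3 -m jog '{"claw":[0,0.3,1,1,1],"xyz":[[0,0,-0.3],[0,0,-0.4],[0.4,0,0],[0.4,0,0],[0,0,0]],"twist":[[0,0,0],[0,0,0],[0,0,0],[0,0,0],[0,0,0]]}'; python3 - <<'E'
from h import *
delta([461,-141.7,17],np.pi-0.127)
im=cam('wrist','w4.png')
E
```

```text
clock: 13.65
eef_pos: [458.5, -141.7, 110.0]
tool_rot: [-3.14, -0.004, 3.011]
force: [1.0, 0.2, -0.5]
width: 72.3
gripper_force: 0.0
t 13.65 pos [ 458.5 -141.7  110. ] rot [-3.14  -0.004  3.011] q [ 0.64  0.61 -0.59  2.06  0.56  0.64  1.11]
xyz [-0.028  0.005  0.93 ] twist [-0.0005 -0.0012 -0.0011] F [ 1.   0.2 -0.5]
```

View pics/w4.png

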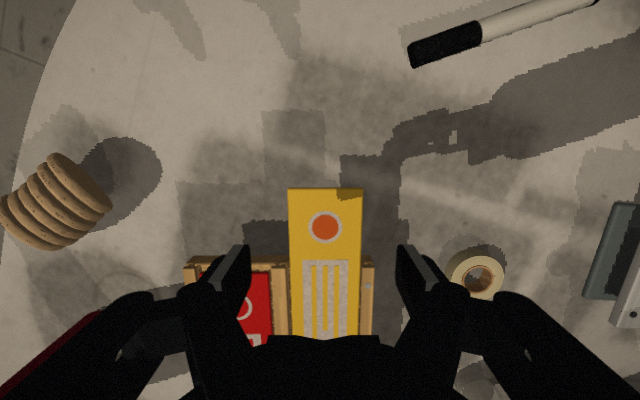

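The strip sticks out straight (front edge row 188, columns 289–363), centred between the open fingers; the rack front edge is near row 260.

```bash
python3 - <<'E'
from h import *
im=cam('wrist')
for z in (64,42): print(z,unproj(im,[[326,188],[289,189],[363,189],[326,262]],z).round(1).tolist())
E
```

```text
64 [[440.1, -137.8, 64.0], [437.3, -164.5, 64.0], [444.3, -111.2, 64.0], [498.7, -145.3, 64.0]]
42 [[445.1, -138.2, 42.0], [442.1, -167.8, 42.0], [449.8, -108.9, 42.0], [509.9, -146.5, 42.0]]
```

```bash
python3 -m jog '{"claw":[1,1,1,1,0,0,0,0,0,0],"xyz":[[-0.02,0,0.4],[0,0,0.3],[0,0,0.23],[0,0,0],[0,0,0],[0,0,0],[0,0,0],[0,0,0],[0,0,0],[0,0,0]],"twist":[[0,0,0],[0,0,0],[0,0,0],[0,0,0],[0,0,0],[0,0,0],[0,0,0],[0,0,0],[0,0,0],[0,0,0]]}'; python3 - <<'E'
from h import *
im=cam('wrist'); b=im['color'][100:400,160:480,::-1]; a=cam('side')['color'][140:230,300:430,::-1]
cv2.imwrite('pics/c5.png',np.hstack([cv2.resize(b,(400,375)),cv2.resize(a,(400,375))]))
E
```

```text
clock: 15.0
eef_pos: [464.8, -142.0, 17.3]
tool_rot: [-3.142, 0.001, 3.011]
force: [0.4, -0.2, 5.7]
width: 54.2
gripper_force: 62.6
```

View pics/c5.png

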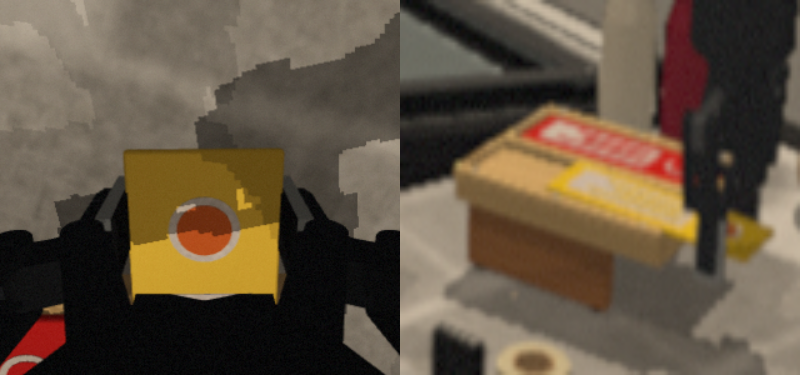

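```bash
python3 -m jog '{"claw":[0,0,0,0,0,0,0,0,0,0],"xyz":[[0,0,-0.05],[0,0,-0.15],[0,0,-0.3],[0,0,-0.4],[0,0,-0.4],[0,0.4,0],[0,0.4,0],[0,0.3,0],[0,0.1,0],[0,0,0]],"twist":[[0,0,0],[0,0,0],[0,0,0],[0,0,0],[0,0,0],[0,0,0],[0,0,0],[0,0,0],[0,0,0],[0,0,0]]}'; python3 - <<'E'
from h import *
s=readout.read_state(); print(s['eef_pos'],s['tool_rot'],s['torque'],s['force'])
im=cam('wrist','w6.png'); np.save('w6.npy',im,allow_pickle=True)
for l in ('holder','stud_wing','yellow_strip'): print(l,optics.boxes_of('wrist',l)[:2])
t=cam('top','t6.png'); np.save('t6.npy',t,allow_pickle=True)
for l in ('holder','stud_wing'): print(l,optics.boxes_of('top',l)[:2])
E
```

```text
clock: 16.35
eef_pos: [479.4, -23.1, 147.1]
tool_rot: [-3.141, -0.0, 3.012]
force: [-0.4, -0.4, -1.0]
width: 54.1
gripper_force: 63.3
[479.3881175  -23.09096328 147.12715288] [-3.14094619e+00 -4.69773401e-04  3.01152833e+00] [0.018213   0.09051474 0.00273889] [-0.36361162 -0.39766978 -1.01241306]
holder [{'rect': [459.2, 188.7, 151.5, 125.6], 'score': 0.85}]
stud_wing [{'rect': [492.8, 205.8, 39.5, 78.3], 'score': 0.76}, {'rect': [258.5, 218.9, 127.3, 122.3], 'score': 0.23}]
yellow_strip [{'rect': [257.5, 215.7, 129.3, 126.1], 'score': 0.77}, {'rect': [83.6, 245.9, 88.0, 149.7], 'score': 0.68}]
holder [{'rect': [204.3, 185.2, 64.8, 58.8], 'score': 0.7}]
stud_wing [{'rect': [247.7, 212.9, 10.1, 23.2], 'score': 0.77}]
```

```bash
python3 - <<'E'
import cv2; b=cv2.imread('pics/w6.png')[175:325,440:640]
cv2.imwrite('pics/c6.png',cv2.resize(b,(800,600),interpolation=cv2.INTER_CUBIC))
E
```

```text
(no output)
```

View pics/c6.png

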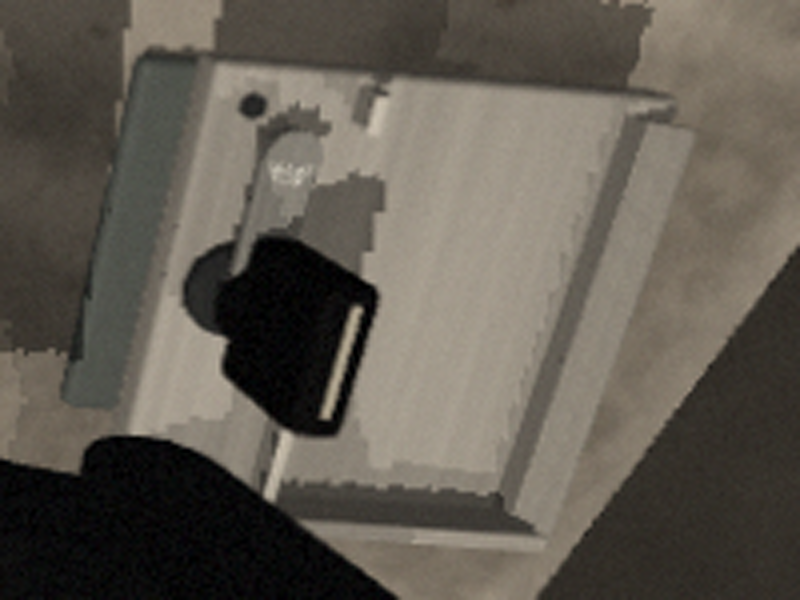

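The picture shows the holder: plate front edge from (212,58) to (630,95), back stop base near y 487, far lip base from (620,125) to (500,495), wing top stripe centred at (341,362).

```bash
cat > fit.py <<'E'
from h import *
from scipy.optimize import least_squares
w=np.load('w6.npy',allow_pickle=True).item(); t=np.load('t6.npy',allow_pickle=True).item()
W=lambda *p:np.array(p)/4+[440,175]; T=lambda *p:np.array(p)/5+[195,155]
# (uv, z, x or None, y or None)
wp=[(W(212,58),50,-55,None),(W(400,78),50,-55,None),(W(560,90),50,-55,None),(W(620,125),50,None,31),(W(560,310),50,None,31),(W(500,495),50,None,31),
 (W(300,483),50,55,None),(W(480,492),50,55,None),(W(341,362),90.5,0,-52)]
tp=[(T(90,415),50,-55,None),(T(300,465),50,-55,None),(T(300,207),50,61,None),(T(360,217),50,61,None),(T(285,331),90.5,0,-52)]
def res(p,pts,im,dz):
    c,s=np.cos(p[2]),np.sin(p[2]); out=[]
    for uv,z,x,y in pts:
        q=unproj(im,uv,z-dz)[0]; d=q[:2]-p[:2]; l=[c*d[0]+s*d[1],-s*d[0]+c*d[1]]
        if x is not None: out.append(l[0]-x)
        if y is not None: out.append(l[1]-y)
    return np.array(out)
for n,pts,im in (('wrist',wp,w),('top',tp,t)):
    for dz in ((0,11,22) if n=='wrist' else (0,)):
        r=least_squares(lambda p:res(p,pts,im,dz),[560,170,-.25]); print(n,dz,r.x.round(3),r.fun.round(1))
r=least_squares(lambda p:np.r_[res(p,wp,w,p[3]),res(p,tp,t,0)],[560,170,-.25,10]); print('joint',r.x.round(3),r.fun.round(1))
E
python3 fit.py
```

```text
wrist 0 [ 5.57432e+02  1.86923e+02 -1.92000e-01] [ 0.3  2.1  2.5  0.1 -0.1 -0.  -2.2 -2.1 -0.6  0.1]
wrist 11 [ 5.63770e+02  1.96222e+02 -2.02000e-01] [-1.3  0.2  0.2  0.1  0.4  1.   0.3 -0.1  0.7 -1.5]
wrist 22 [ 5.70157e+02  2.05518e+02 -2.12000e-01] [-2.8 -1.8 -2.1  0.1  0.9  2.1  2.8  1.9  2.1 -3.2]
top 0 [ 5.62242e+02  1.85017e+02 -2.20000e-01] [ 0.7  1.5 -1.4  0.7 -1.5  0. ]
joint [ 5.60728e+02  1.89250e+02 -1.96000e-01  4.11700e+00] [-1.5  0.3  0.5  1.1  1.   1.3 -2.4 -2.5 -1.3  0.4  3.7  2.2  0.   1.4
 -0.5 -3.8]
```

```bash
python3 -m jog '{"claw":[0,0,0,0],"xyz":[[0.2,0.3,0],[0.2,0.4,0],[0,0,0],[0,0,0]],"twist":[[0,0,0.01],[0,0,0.015],[0,0,0],[0,0,0]]}'; cat > stripe.py <<'E'
from h import *
def stripe(im,box):
    l,t,w,h=[int(v) for v in box]; l-=3;t-=3;w+=6;h+=6
    g=cv2.cvtColor(im['color'],cv2.COLOR_RGB2GRAY)[t:t+h,l:l+w]
    dark=cv2.inRange(g,0,38); n,lab,st,_=cv2.connectedComponentsWithStats(dark)
    k=1+np.argmax(st[1:,4]); blob=(lab==k).astype(np.uint8)
    cs,_=cv2.findContours(blob,cv2.RETR_EXTERNAL,cv2.CHAIN_APPROX_NONE); fill=cv2.drawContours(np.zeros_like(blob),cs,-1,1,-1)
    hole=(fill&(g>60)).astype(np.uint8); n,lab,st,_=cv2.connectedComponentsWithStats(hole)
    if n<2: return None
    k=1+np.argmax(st[1:,4]); p=np.argwhere(lab==k)[:,::-1]+[l+.5,t+.5]
    wgt=g[lab==k].astype(float); c=np.average(p,axis=0,weights=wgt)
    vx,vy=np.linalg.svd(p-c)[2][0]; e=((p-c)@[vx,vy]); return c,c+e.min()*np.array([vx,vy]),c+e.max()*np.array([vx,vy]),len(p)
def go(n,im,box):
    r=stripe(im,box)
    if r is None: print(n,'none'); return
    for z in (80,90.5):
        q=unproj(im,np.array(r[:3]),z); d=q[1]-q[2]; d=d if d[0]>0 else -d
        print(n,z,np.round(r[0],1),r[3],'c',q[0].round(1)[:2],'len',np.linalg.norm(d).round(1),'yaw',np.arctan2(d[1],d[0]).round(3))
def strip(im):
    hsv=cv2.cvtColor(im['color'],cv2.COLOR_RGB2HSV); m=cv2.inRange(hsv,(20,140,40),(33,255,255))
    m[:, :230]=0; m[:,410:]=0; n,lab,st,_=cv2.connectedComponentsWithStats(m); k=1+np.argmax(st[1:,4]); return st[k],(lab==k)
E
python3 - <<'E'
from stripe import *
w=np.load('w6.npy',allow_pickle=True).item(); t=np.load('t6.npy',allow_pickle=True).item()
go('w6',w,[492.8,205.8,39.5,78.3]); go('t6',t,[247.7,212.9,10.1,23.2])
im=cam('wrist','w7.png'); np.save('w7.npy',im,allow_pickle=True); b=optics.boxes_of('wrist','stud_wing'); print(b[:2],optics.boxes_of('wrist','holder')[:1])
for k in b[:1]: go('w7',im,k['rect'])
s,m=strip(im); print('strip',s,readout.read_state()['eef_pos'])
top=[(x,np.flatnonzero(m[:,x]).min()) for x in range(s[0]+6,s[0]+s[2]-6,8)]; print(top)
for z in (190,193.8,198): q=unproj(im,[[x+.5,y] for x,y in top],z); print(z,q[0].round(1),q[-1].round(1),q.mean(0).round(1))
r=s[1]+25; xs=np.flatnonzero(m[r]); print(r,xs.min(),xs.max()+1,unproj(im,[[xs.min(),r+.5],[xs.max()+1,r+.5]],193.8).round(1).tolist())
E
```

```text
clock: 17.2
eef_pos: [450.7, 51.6, 146.9]
tool_rot: [-3.141, 0.0, 2.932]
force: [0.5, -1.2, -1.0]
width: 54.1
gripper_force: 63.4
w6 80 [525.4 265.6] 103 c [553.5 143.4] len 27.2 yaw -0.207
w6 90.5 [525.4 265.6] 103 c [547.  136.2] len 25.9 yaw -0.207
t6 none
[{'rect': [423.1, 236.1, 27.6, 53.0], 'score': 0.93}, {'rect': [406.6, 212.9, 129.1, 92.6], 'score': 0.3}] [{'rect': [406.7, 214.8, 130.3, 94.8], 'score': 0.84}]
w7 none
strip [  258   220   130   123 11543] [450.86980396  50.93110595 146.78823924]
[(264, np.int64(221)), (272, np.int64(221)), (280, np.int64(221)), (288, np.int64(221)), (296, np.int64(220)), (304, np.int64(221)), (312, np.int64(220)), (320, np.int64(220)), (328, np.int64(220)), (336, np.int64(220)), (344, np.int64(220)), (352, np.int64(220)), (360, np.int64(220)), (368, np.int64(220)), (376, np.int64(220))]
190 [418.3  31.7 190. ] [427.8  78.9 190. ] [423.   55.3 190. ]
193.8 [417.2  32.7 193.8] [426.4  78.5 193.8] [421.7  55.6 193.8]
198 [415.9  33.9 198. ] [424.8  78.  198. ] [420.3  56.  198. ]
245 260 386 [[427.5, 28.0, 193.8], [438.6, 80.6, 193.8]]
```

```bash
python3 - <<'E'
from stripe import *
for n,box in (('w7',[423.1,236.1,27.6,53.0]),('w6',[492.8,205.8,39.5,78.3]),('t6',[247.7,212.9,10.1,23.2])):
    im=np.load(n+'.npy',allow_pickle=True).item(); l,t,w,h=[int(v) for v in box]
    g=cv2.cvtColor(im['color'],cv2.COLOR_RGB2GRAY)[t:t+h+3,l:l+w+3]
    if n!='w6': print(n,l,t); [print(' '.join('%3d'%v for v in r)) for r in (g[:,::1] if n=='t6' else g[::2])]
E
```

```text
w7 423 236
 74  73  69  66  65  68  68  67  68  74  70  85  70  71  88  93  92  88  87  88  93  93  94  95  92  91  90  92  87  92
 71  78  71  70  73  69  71  68  62  56  52  49  50  49  51  58  62  87  89  90  90  91  93  91  90  89  88  85  90  93
 74  73  73  76  71  73  58  46  41  49  69  72  73  76  83  77  80  74  83  89  88  90  93  91  91  87  94 107 148 150
 71  70  71  67  70  58  47  53  69  75  77  73  76  79  81  77  80  77  71  79  89  90  93  92  89  92  88  89 150 152
 73  68  72  73  74  50  48  68  75  77  75  74  77  78  78  79  81  79  76  79  82  91  95  93  90  91  87  92 151 150
 74  74  73  72  69  53  60  74  74  78  78  78  78  76  82  78  73  80  73  81  85  94  98  93  88  89  91  89 152 153
 76  70  70  74  71  57  56  73  80  88  84  84  79  83  79  85  77  76  81  78  92  92  92  95  92  87  87  85 103 105
 73  67  72  71  71  48  52  52  56  84  88  86  89  86  84  78  78  79  78  79  94  95  91  92  91  88  92  92  91  89
 75  73  72  71  65  49  53  55  58  80  81  75  79  81  77  76  80  75  71  87  89  94  91  93  87  93  91  89  89  91
 72  71  
[... 2933 characters left out ...]
  14  14  27  46  84 139
108  37  72 129  76  26  16  15  21  39  62 101 152
108  24  78 131  35  22  16  25  51  55  73 128 153
106  19  39  64  29  21  14  38  85 107 124 149 150
108  53  12  14  17  16  21  62 117 150 149 154 153
115 101  46   8  15   6  53 116 149 153 151 154 149
114 106  92  75  58  51  89 136 155 152 152 152 138
113 100 106 127 127 128 131 149 155 152 153 149 117
117 128 141 143 134 137 140 143 155 152 154 151 104
112 142 146 145 135 138 150 152 154 153 154 147  91
119 148 147 145 135 135 142 155 153 152 152 136  85
123 155 147 147 144 137 149 156 152 153 149 119  84
160 167 158 157 154 140 142 154 152 155 152 112  84
151 151 150 147 147 146 151 154 153 153 145 115  83
```

```bash
cat > edge.py <<'E'
from h import *
def line(im,a,b,half=3.5,n=40,sign=0):
    "max-gradient edge near segment a-b; returns inlier subpixel points"
    g=cv2.GaussianBlur(cv2.cvtColor(im['color'],cv2.COLOR_RGB2GRAY).astype(np.float32),(0,0),.7)
    a,b=np.float32(a),np.float32(b); d=(b-a)/np.linalg.norm(b-a); nn=np.array([-d[1],d[0]],np.float32); o=np.arange(-half,half+.01,.25)
    P=[]
    for s in np.linspace(.05,.95,n):
        c=a+(b-a)*s; q=(c+o[:,None]*nn-.5).astype(np.float32)
        v=cv2.remap(g,q[:,0].reshape(1,-1),q[:,1].reshape(1,-1),cv2.INTER_LINEAR)[0]; dv=np.gradient(v); dv=np.abs(dv) if sign==0 else dv*sign
        k=dv.argmax(); P.append(c+o[k]*nn)
    P=np.array(P); vx,vy,x0,y0=cv2.fitLine(P.astype(np.float32),cv2.DIST_HUBER,0,.1,.01).ravel()
    r=(P-[x0,y0])@[-vy,vx]; k=np.abs(r)<.7; P=P[k]; vx,vy,x0,y0=cv2.fitLine(P.astype(np.float32),cv2.DIST_L2,0,.1,.01).ravel()
    t=(P-[x0,y0])@[vx,vy]; return np.array([[x0+vx*e,y0+vy*e] for e in (t.min(),t.max())]),k.mean(),np.std(r[k])
if __name__=='__main__':
    t=np.load('t6.npy',allow_pickle=True).item(); T=lambda *p:np.array(p)/5+[195,155]
    for n,a,b,z in (('right',T(360,217),T(302,462),50),('front',T(85,412),T(295,463),50),('left',T(65,405),T(130,170),62),('back',T(135,170),T(285,207),62),('backR',T(300,207),T(360,217),50)):
        L,f,s=line(t,a,b); q=unproj(t,L,z); d=q[1]-q[0]; print(n,L.round(1).tolist(),round(f,2),s.round(2),q[:,:2].round(1).tolist(),'ang',np.arctan2(d[1],d[0]).round(3),'mod',((np.arctan2(d[1],d[0])+np.pi/4)%(np.pi/2)-np.pi/4).round(3))
    q=unproj(t,[[253.2,215.5],[250.1,226.5],[251.6,221.2]],90.5); print('stripe',q.round(1).tolist())
    w=np.load('w7.npy',allow_pickle=True).item(); print('w7 stripe front end',[unproj(w,[[447.3,283.5]],z).round(1).tolist() for z in (85.5,90.5)])
E
python3 edge.py
```

```text
right [[257.3, 240.5], [267.0, 201.0]] 0.57 0.3 [[512.0, 125.8], [602.2, 107.4]] ang -0.2 mod -0.2
front [[213.9, 238.7], [248.9, 246.9]] 0.85 0.25 [[513.9, 222.5], [497.2, 143.9]] ang -1.78 mod -0.209
left [[208.4, 233.6], [220.1, 192.5]] 0.92 0.33 [[523.7, 233.1], [617.0, 212.1]] ang -0.221 mod -0.221
back [[223.3, 190.3], [250.3, 196.6]] 0.68 0.3 [[622.2, 205.4], [609.0, 144.1]] ang -1.783 mod -0.212
backR [[255.6, 196.7], [266.2, 199.2]] 1.0 0.23 [[611.6, 133.7], [606.2, 109.4]] ang -1.789 mod -0.218
stripe [[562.0, 132.5, 90.5], [537.7, 138.2, 90.5], [549.4, 135.5, 90.5]]
w7 stripe front end [[[537.0, 141.2, 85.5]], [[533.6, 139.5, 90.5]]]
```

```bash
python3 -c "
from h import *
delta([471.8,205.8,45],np.pi-0.212)"
```

```text
t 17.35 pos [450.9  50.9 146.8] rot [-3.141 -0.     2.93 ] q [ 0.26  0.51 -0.61  2.1   0.47  0.67  0.69]
xyz [0.121 1.559 1.017] twist [-0.0002 -0.      0.0001] F [ 0.  -0.5 -1.4]
```

```bash
python3 -m jog '{"claw":[0,0,0,0,0,0,0,0,0],"xyz":[[0.04,0.3,0],[0.04,0.5,0],[0.04,0.5,0],[0,0.26,0],[0,0,0.2],[0,0,0.3],[0,0,0.3],[0,0,0.2],[0,0,0]],"twist":[[0,0,0],[0,0,0],[0,0,0],[0,0,0],[0,0,0],[0,0,0],[0,0,0],[0,0,0],[0,0,0]]}'; python3 - <<'E'
from stripe import *
from edge import line
delta([471.8,205.8,7.3],np.pi-0.212)
t=cam('top','t8.png'); np.save('t8.npy',t,allow_pickle=True)
hsv=cv2.cvtColor(t['color'],cv2.COLOR_RGB2HSV); m=cv2.inRange(hsv,(22,140,70),(33,255,255)); m[:180]=0;m[270:]=0;m[:,:195]=0;m[:,270:]=0
p=np.argwhere(m)[:,::-1]+.5; print('yellow bbox',p.min(0),p.max(0),len(p)); bx=cv2.boxPoints(cv2.minAreaRect(p.astype(np.float32)))
print(unproj(t,bx,87).round(1)[:,:2].tolist())
E
```

```text
clock: 18.48
eef_pos: [470.7, 205.9, 45.6]
tool_rot: [-3.139, -0.002, 2.931]
force: [0.7, 0.2, 0.1]
width: 54.1
gripper_force: 63.5
t 18.475 pos [470.7 205.9  45.6] rot [-3.139e+00 -2.000e-03  2.931e+00] q [-0.17  0.73 -0.45  2.02  0.62  0.53  0.3 ]
xyz [-0.012  0.002  0.382] twist [-0.0007 -0.0008  0.0004] F [0.7 0.2 0.1]
yellow bbox [213.5 191.5] [246.5 234.5] 495
[[531.5, 219.8], [617.8, 203.5], [605.1, 148.2], [519.1, 165.3]]
```

```bash
python3 -m jog '{"claw":[0,0,0,0,0],"xyz":[[0,0,0.15],[0,0,0.1],[0,0,0.05],[0,0,0.03],[0,0,0]],"twist":[[0,0,0],[0,0,0],[0,0,0],[0,0,0],[0,0,0]]}'; python3 -c "
from h import *
s=readout.read_state();print(s['torque'],s['force'],s['eef_pos'])"
```

```text
clock: 19.15
eef_pos: [471.2, 207.4, 13.9]
tool_rot: [-3.142, -0.0, 2.932]
force: [0.2, 0.1, -0.3]
width: 53.9
gripper_force: 63.5
[ 0.0431646   0.08479401 -0.02402853] [ 0.194775    0.06755534 -0.28854874] [471.24862505 207.3545657   13.85731732]
```

```bash
for i in 1 2; do python3 -m jog '{"claw":[0,0,0],"xyz":[[0,0,0.02],[0,0,0],[0,0,0]],"twist":[[0,0,0],[0,0,0],[0,0,0]]}' | grep -E "eef|force:"; python3 -c "
from h import *
print(readout.read_state()['torque'].round(3))"; done
```

```text
eef_pos: [471.4, 207.4, 12.1]
force: [0.1, -0.2, -0.4]
gripper_force: 63.5
[ 0.011  0.109 -0.013]
eef_pos: [471.2, 207.3, 9.9]
force: [-0.7, -0.4, -0.6]
gripper_force: 63.5
[0.026 0.088 0.01 ]
```

```bash
python3 -m jog '{"claw":[0,0,0],"xyz":[[0,-0.012,0.01],[0,0,0],[0,0,0]],"twist":[[0,0,0],[0,0,0],[0,0,0]]}' | grep -E "eef|force:"; for i in 1 2 3; do python3 -m jog '{"claw":[0,0],"xyz":[[0,0,0.01],[0,0,0]],"twist":[[0,0,0],[0,0,0]]}' | grep -E "eef|force:"; python3 -c "
from h import *
print(readout.read_state()['torque'].round(3))"; done
```

```text
eef_pos: [471.0, 206.0, 8.9]
force: [-0.1, -0.4, 0.1]
gripper_force: 63.5
eef_pos: [471.1, 206.1, 8.1]
force: [0.1, -0.3, 2.8]
gripper_force: 63.7
[-0.088  0.039  0.009]
eef_pos: [471.1, 206.2, 7.2]
force: [-1.2, -0.1, 6.4]
gripper_force: 64.0
[-0.18   0.063 -0.055]
eef_pos: [471.1, 206.2, 6.5]
force: [-1.7, -0.9, 8.1]
gripper_force: 64.2
[-0.255  0.125 -0.05 ]
```

```bash
python3 -m jog '{"claw":[0,0.7,0.8,1,1,1,1],"xyz":[[0,0,-0.01],[0,0,0],[0,0,0],[0,0,0],[0,0,0],[0,0,0],[0,0,0]],"twist":[[0,0,0],[0,0,0],[0,0,0],[0,0,0],[0,0,0],[0,0,0],[0,0,0]]}'; python3 - <<'E'
from stripe import *
t=cam('top','t9.png'); R0,N0=509.4,300.2; M=np.array([[.9776,-.2104],[.2104,.9776]])
hsv=cv2.cvtColor(t['color'],cv2.COLOR_RGB2HSV); m=cv2.inRange(hsv,(22,140,70),(33,255,255)); m[:180]=0;m[270:]=0;m[:,:195]=0;m[:,270:]=0
p=np.argwhere(m)[:,::-1]+.5; bx=cv2.boxPoints(cv2.minAreaRect(p.astype(np.float32)))
print((unproj(t,bx,54)[:,:2]@M.T-[R0,N0]).round(1).tolist())
im=cam('wrist'); s,m=strip(im); print(s)
for fr in (.1,.3,.5):
    r=int(s[1]+3+fr*s[3]); xs=np.flatnonzero(m[r]); print(r,xs.min(),xs.max()+1,(unproj(im,[[xs.min(),r+.5],[xs.max()+1,r+.5]],54)[:,:2]@M.T-[R0,N0]).round(1).tolist())
E
```

```text
clock: 21.9
eef_pos: [471.0, 206.1, 6.9]
tool_rot: [3.142, 0.0, 2.932]
force: [-0.6, 0.9, 0.2]
width: 85.4
gripper_force: 0.0
[[-21.5, 25.8], [52.0, 27.6], [51.3, -28.0], [-22.1, -29.1]]
[  258   220   131   124 11845]
235 259 388 [[-114.7, -27.7], [-114.9, 26.7]]
260 260 386 [[-103.1, -28.0], [-103.3, 26.6]]
285 262 385 [[-90.9, -27.8], [-91.0, 26.9]]
```

```bash
python3 -m jog '{"claw":[1,1,1,0.8,0.5,0.5],"xyz":[[0,0,-0.15],[0,0,-0.3],[0,0,-0.4],[0,0,-0.2],[0,0,0],[0,0,0]],"twist":[[0,0,0],[0,0,0],[0,0,0],[0,0,0],[0,0,0],[0,0,0]]}'; python3 - <<'E'
from stripe import *
delta([550.2,135.4,48],np.pi-0.212)
t=cam('top','t10.png'); R0,N0=509.4,300.2; M=np.array([[.9776,-.2104],[.2104,.9776]])
hsv=cv2.cvtColor(t['color'],cv2.COLOR_RGB2HSV); m=cv2.inRange(hsv,(22,140,70),(33,255,255)); m[:180]=0;m[290:]=0;m[:,:185]=0;m[:,270:]=0
p=np.argwhere(m)[:,::-1]+.5; bx=cv2.boxPoints(cv2.minAreaRect(p.astype(np.float32)))
print((unproj(t,bx,54)[:,:2]@M.T-[R0,N0]).round(1).tolist())
im=cam('wrist'); s,m=strip(im); print(s)
for fr in (.1,.3,.5):
    r=int(s[1]+3+fr*s[3]); xs=np.flatnonzero(m[r]); print(r,xs.min(),xs.max()+1,(unproj(im,[[xs.min(),r+.5],[xs.max()+1,r+.5]],54)[:,:2]@M.T-[R0,N0]).round(1).tolist())
E
```

```text
clock: 22.75
eef_pos: [470.7, 205.6, 111.7]
tool_rot: [-3.141, -0.0, 2.932]
force: [0.5, -0.1, -0.3]
width: 42.7
gripper_force: 0.0
t 22.75 pos [470.7 205.6 111.7] rot [-3.141 -0.     2.932] q [-0.1   0.63 -0.56  1.98  0.52  0.68  0.38]
xyz [-0.924 -0.521  0.638] twist [-0.0002 -0.0001  0.0008] F [ 0.5 -0.1 -0.3]
[[-59.2, 25.5], [52.1, 28.1], [51.3, -28.0], [-59.8, -29.7]]
[ 288  176   73  161 6087]
195 288 360 [[-105.8, -28.3], [-106.0, 27.1]]
227 289 359 [[-79.6, -28.3], [-79.8, 27.3]]
259 291 358 [[-51.7, -27.4], [-51.9, 27.5]]
```

```bash
python3 -m jog '{"claw":[0.5,0.5,0.5,0.5,0.5,0.5,0.5],"xyz":[[-0.3,-0.17,0],[-0.32,-0.18,0],[-0.3,-0.17,0],[0,0,0.2],[0,0,0.25],[0,0,0.15],[0,0,0]],"twist":[[0,0,0],[0,0,0],[0,0,0],[0,0,0],[0,0,0],[0,0,0],[0,0,0]]}'; python3 -c "
from h import *
delta([550.2,135.4,48],np.pi-0.212)"
```

```text
clock: 23.72
eef_pos: [549.0, 136.1, 50.5]
tool_rot: [-3.14, -0.003, 2.933]
force: [0.5, -0.5, 1.5]
width: 42.7
gripper_force: 0.0
t 23.725 pos [549.  136.1  50.5] rot [-3.140e+00 -3.000e-03  2.933e+00] q [ 0.02  0.78 -0.5   1.87  0.6   0.65  0.52]
xyz [-0.013 -0.004  0.025] twist [-0.0004 -0.0009  0.0011] F [ 0.5 -0.5  1.5]
```

Close on the wing.

```bash
python3 -m jog '{"claw":[0.3,0,0,0,0],"xyz":[[-0.01,0,0.01],[0,0,0],[0,0,0],[0,0,0],[0,0,0]],"twist":[[0,0,0],[0,0,0],[0,0,0],[0,0,0],[0,0,0]]}'
```

```text
clock: 24.35
eef_pos: [551.9, 136.5, 51.8]
tool_rot: [3.14, 0.002, 2.932]
force: [-0.4, 1.0, 6.6]
width: 10.6
gripper_force: 60.6
```

```bash
python3 -m jog '{"claw":[0,0,0,0,0],"xyz":[[0,0,-0.01],[0,0,0],[0,0,0],[0,0,0],[0,0,0]],"twist":[[0,0,0],[0,0,0.04],[0,0,0.04],[0,0,0.04],[0,0,0]]}';python3 -c "
from h import *
print(readout.read_state()['torque'].round(2))"
```

```text
clock: 24.98
eef_pos: [551.6, 135.9, 51.9]
tool_rot: [3.141, 0.001, 2.557]
force: [2.1, 1.4, -1.5]
width: 10.3
gripper_force: 59.7
[ 0.13 -0.51  0.03]
```

```bash
python3 -m jog '{"claw":[0,0,0,0,0,0,0,0,0,0],"xyz":[[0,0,0],[0,0,0],[0,0,0],[0,0,0],[0,0,0],[0,0,0],[0,0,0],[0,0,0],[0,0,0],[0,0,0]],"twist":[[0,0,0.045],[0,0,0.045],[0,0,0.045],[0,0,0.045],[0,0,0.045],[0,0,0.045],[0,0,0.045],[0,0,0.045],[0,0,0.02],[0,0,0]]}';python3 -c "
from h import *
print(readout.read_state()['torque'].round(2))"
```

```text
clock: 26.22
eef_pos: [549.8, 135.2, 51.8]
tool_rot: [-3.139, 0.002, 1.364]
force: [-2.7, -0.7, 3.9]
width: 10.6
gripper_force: 60.5
[-0.19  0.48 -0.04]
```

```bash
python3 -m jog '{"claw":[0.3,0.5,0.5,0.5,0.5,0.5,0.5,0.5,0.5,0.5,0.5,0.5],"xyz":[[0,0,0],[0,0,0],[0,0,0],[0,0,-0.1],[0,0,-0.3],[0,0,-0.4],[0,0,-0.3],[0,-0.5,0],[0,-0.5,0],[0,-0.3,0],[0,0,0],[0,0,0]],"twist":[[0,0,0],[0,0,0],[0,0,0],[0,0,0],[0,0,0],[0,0,0],[0,0,0],[0,0,0],[0,0,0],[0,0,0],[0,0,0],[0,0,0]]}'; python3 - <<'E'
from stripe import *
t=cam('top','t11.png'); R0,N0=509.4,300.2; M=np.array([[.9776,-.2104],[.2104,.9776]])
hsv=cv2.cvtColor(t['color'],cv2.COLOR_RGB2HSV); m=cv2.inRange(hsv,(22,140,70),(33,255,255)); m[:180]=0;m[290:]=0;m[:,:185]=0;m[:,270:]=0
p=np.argwhere(m)[:,::-1]+.5; bx=cv2.boxPoints(cv2.minAreaRect(p.astype(np.float32)))
print((unproj(t,bx,54)[:,:2]@M.T-[R0,N0]).round(1).tolist())
for l in ('holder','stud_wing','red_strip','tape_roll','shaker'): print(l,[(np.round(b['rect'],1).tolist(),round(b['score'],2)) for b in optics.boxes_of('top',l)[:2]])
# holder-plane rectified sample around the stud, z=75: rows local x +30..-50, cols local y +20..-75
Mi=np.linalg.inv(M); g=cv2.cvtColor(t['color'],cv2.COLOR_RGB2GRAY).astype(np.float32)
for x in range(35,-56,-5):
    P=np.array([[*(Mi@[x+R0,y+N0]),62] for y in range(25,-76,-5)]); uv=(project(t,P)-.5).astype(np.float32)
    print('%4d'%x,' '.join('%3d'%v for v in cv2.remap(g,uv[None,:,0],uv[None,:,1],cv2.INTER_LINEAR)[0]))
E
```

```text
clock: 27.72
eef_pos: [425.4, 163.2, 162.6]
tool_rot: [3.139, -0.001, 1.361]
force: [0.5, -0.3, 0.5]
width: 42.9
gripper_force: 0.0
[[-72.8, 25.9], [52.9, 26.9], [51.2, -29.3], [-74.2, -29.2]]
holder [([308.0, 211.5, 20.5, 22.9], 0.33)]
stud_wing [([208.9, 188.2, 57.8, 61.4], 0.66), ([234.6, 212.1, 22.3, 15.4], 0.56)]
red_strip [([408.0, 176.3, 23.7, 76.5], 0.81)]
tape_roll [([305.4, 209.6, 19.3, 25.6], 0.77)]
shaker [([309.2, 148.2, 16.5, 21.8], 0.53)]
  35 125 153 159 162 159 160 164 161 151 144 140 125 111 151 144 145 152 157 157 139 121
  30 137 152 160 162 160 163 162 163 151 154 145 124 118 151 147 159 161 159 158 137 120
  25 127 152 161 163 163 164 161 163 162 151 152 128 113 150 147 160 161 159 157 143 121
  20 149 152 160 163 158 163 164 164 163 159 152 134 119 151 148 160 161 160 159 137 121
  15 136 152 159 160 157 160 163 163 163 159 152 117 113 150 147 160 160 160 159 142 118
  10 127 152 161 161 158 163 162 156 165 159 152 134  95 110 119 106  86 118 137 138 127
   5 125 152 159 160 153 162 163 155 146 149 145  96  66 105  76 100  74  90  23 103 135
   0 121 152 161 16
[... 348 characters left out ...]
2 160 160 157 159 160 156 162 160 152 142 153 138 153 146 149 149 148 143 132
 -25 122 152 160 159 157 161 160 157 160 159 153 155 159 160 160 150 148 149 148 132 128
 -30 124 152 159 160 157 159 160 156 163 160 153 146 159 160 160 160 148 149 148 140 127
 -35 122 152 159 160 158 161 160 158 164 159 153 157 159 160 159 161 156 150 148 133 127
 -40 146 152 159 162 157 160 161 156 161 155 152 152 159 160 161 161 162 158 159 141 124
 -45 128 151 159 161 154  84  68  97  94  71  66 125 120 161 160 161 158  85 161 146 133
 -50  85 152 158 162 147  40  45  84  82  45  39  50 119 155 159 161 161 151 161 142 140
 -55  47  92 157 160 153  27  39  87  85  32  29  23 112 111 121 117 140 130 140 131 143
```

```bash
python3 -c "
from h import *
print(order.finish_job())"
```

```text
the job is handed in; nothing more can be done
None
```

The yellow strip lies flat in the holder with its far end about 3 mm short of the back stop, the stud is turned the full quarter turn with its tab over the strip, the red strip, tape roll and shaker show no sign of having moved, and I handed the job in at about 28 s; the hand-in gave no verdict, and the final state was checked from top-camera measurements only, because all 10 picture views were used.

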